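Start the sacristy polishing bench

TASK

Start the polishing bench by pressing its three switches fully home, one after another in this order: first the round button (mains), then the raised end of the V-shaped rocker (dust extractor), and last the long bar key (buffing spindle). Do it with the closed fingertips, then draw clear. Leave the taller mushroom-headed stop button unpressed, and do not pick up or shift the brassware and polishing things.

Things in the scene. Friction and masses are not known exactly. Their poses are not given: they have to be found in the camera images.
- deck: Fixed dark steel console plate, 200 (x) x 400 (y) x 12 mm; origin at the centre of its underside, on the table. Yaw up to 0.35 rad either way. Four grey switch units, 72 x 72 x 40 mm blocks turned like the plate, stand on it at plate x +45 mm, plate y -132, -44, 44, 132 mm, in varying order. Its -x side is a ledge holding loose things. All switch caps are black.
- round_top (a point): Centre of the flat top of the round button, a plain black cylinder 36 mm across that stands 16 mm above its grey unit when out (68 mm above the table); moves with the button. Axes as the plate's.
- round_button (a joint): Travel of the round button, m: 0 = fully out, 0.010 = fully home (still 6 mm proud of its unit). Straight down; sliding friction about 4 N, no spring: it stays where it is pushed. Starts at 0 to 0.002.
- rocker_raised (a point): Point on the upper face of the raised (plate +x, far) wing of the rocker, 20 mm from the hinge; moves with it. The rocker is a black V of two wings, each 30 (plate x) x 36 (plate y) x 6 mm, sloping up 0.2 rad from the hinge at joint 0. Hinge along plate y, over its unit's middle, 62 mm above the table. When home, this point is 20 mm in plate +x of the hinge and 65 mm above the table.
- rocker (a joint): Rocker angle, rad: -0.2 = far (+x) wing fully up at 0.4 rad slope and near wing level; +0.2 = far wing pressed fully home so that it lies level and the near wing is up. Hinge friction about 0.06 N m (3 to 6 N at the wing); stays where it is put. Starts at -0.20 to -0.14.
- bar_top (a point): Centre of the flat top of the bar key, a long black bar 60 mm (plate x) x 22 mm (plate y), standing 16 mm above its grey unit when out (68 mm above the table); moves with the key. Axes as the plate's.
- bar_key (a joint): Travel of the bar key, m: 0 = fully out, 0.010 = fully home (still 6 mm proud of its unit). Straight down; sliding friction about 4 N, no spring: it stays where it is pushed. Starts at 0 to 0.002.
- stop_top (a point): Centre of the top of the stop button, NOT to be pressed: a black mushroom head 46 mm across on a 20 mm stem, its top 30 mm above its grey unit (82 mm above the table).
- stop_button (a joint): Travel of the sprung stop button, m: 0 = out, 0.006 = fully pressed. Must stay out.
- candlestick: Loose brass candlestick base, 110 mm across and 110 mm tall, stands on the table by the +y end of the plate, axis about 275 mm from the plate's centre; origin at the centre of its foot.
- bobeche1: Loose brass bobeche (shallow drip dish), 66 mm across, 12 mm tall, on the plate's near ledge; origin at the centre of its underside.
- bobeche2: The second bobeche, like the first, also on the near ledge.
- polish_tin: Loose round metal tin, 56 mm across, 36 mm tall, on the near ledge between the bobeches; origin at the centre of its underside.
- snuffer: Loose pewter candle snuffer on the table by the -y end of the plate: conical cup 48 mm across, 48 mm tall, mouth down, thin handle 180 mm long along its +x whose end rests on the table, highest point 60 mm; origin under the cup.
- brush: Loose horsehair brush with walnut handle lying bristles down on the table just beyond the plate's far (+x) edge, about 215 mm long along its x, 38 mm wide, 40 mm tall; origin on the table near the inner end of the brush head.

How it is judged:
By the outcome, as a careful person would: the job done as asked, in the order asked, and still so for the second after the job is handed in, with the robot touching nothing.
It also fails if it takes over 38 s, if anything falls off the work surface, if the arm or the gripper's body presses on something with over 40 N, if the wrist force passes 120 N, or if a joint passes its speed limit or range.

ROBOT

A 6-joint arm with a two-finger parallel gripper is mounted at the origin on the work surface. World frame = base frame: x ahead of the robot, y to its left, z up, the work surface at z = 0. Lengths are in m, angles in rad, forces in N, time in s.
With the tool pointing down it reaches from about 0.35 to 0.925 m from the base axis. Payload 6.4 kg.
Tool frame: the origin (TCP) lies midway between the tips of the shut fingers; the grasp point (between the pads) lies behind it (r.grasp_offset is the z of the grasp point in the tool frame, in m); z points along the fingers, y is the line along which they close (so a half turn about z gives the same grasp; the last joint's range is limited). The gripper opens to 85 mm and grips with 20 to 120 N. Pads are 22 mm wide; open, the fingers measure 114 mm over their backs; the gripper's body (76 mm by 85 mm) begins 54 mm behind the grasp point. The pads swing forward as they close: fully open they stand 13 mm farther back than shut.
Start: joints at [-1.416, 0.245, 1.558, -0, 1.339, -0.174], TCP at [0.21, -0.615, 0.231] pointing down, gripper open.
Joint ranges: [-3.13, 3.13], [-1.02, 2.26], [0.13, 2.54], [-0.95, 4.09], [0.21, 2.88], [-2.74, 2.74]. Speed limits (rad/s): [2.57, 2.57, 3.14, 3.14, 3.14, 3.14].

INTERFACE

Orientations are given as [roll, pitch, yaw] about the fixed x, y, z axes, in that order (R = Rz(yaw) Ry(pitch) Rx(roll)).
In Python, from station import r, camera, order gives the robot as it stands.
- The arm moves only by the tool jog_arm, never from a script. Its argument "moves" is a list of rows, each an object of numbers: "tx", "ty", "tz": the shift along the tool's x, y, z in m; "roll": the turn about the tool's z in degrees; "grip": the opening in per cent of the stroke, from 0 (shut) to 100 (fully open). A call has 1 to 8 rows; each row shifts and turns the commanded pose from where the row before left it, along the tool's axes as they then stand; what a row does not reach is not made up. A row lasts 1/12 s, in which the tool goes at most 41.7 mm and 7.16 degrees, less where a joint would pass 70% of its speed; a pose out of reach is approached as far as the arm can. A call is refused whole if a number of a shift passes 0.0417 or a number of a turn 7.16, either way. A call with a gripper value outside its range is refused whole. The fingers move at their own pace and stop on an object; "force" is the grip in N (left out, the last holds). Time passes only in rows, so rows that do not move let the fingers close. It gives the time, the measured TCP pose, the force, the opening and the grip force at its end, in the units of the state.
- r.state(): the state, without advancing time (a new reading comes with each control period).
- camera(name): name is "scene" or "side" or "wrist"; returns a dict with "image" (384x512x3 uint8, red, green, blue), "range_z" (384x512 float32, m along the optical axis (not along the pixel's ray), 0 where there is no reading), "fx", "fy", "cx", "cy" (pixels), "view" (4x4, takes a point from world to camera coordinates); the wrist camera has in their place "mount" (4x4, takes a point from camera to tool coordinates, whose origin is the TCP and whose axes are the flange's). Camera axes: x right, y up, looking along -z (the intrinsics and any distortion apply to the point x, -y, -z); pixel columns grow to the right and rows downward; lengths in m; the calibration is good to about 2 mm. A picture is of the moment at which its call begins: read the wrist's pose just before it.
- order.close_job(): hands the job in; it is judged then, once.
The state is a dict: "time": time; "joint_pos": joint angles; "joint_velocities": joint speeds; "joint_efforts": joint torques, N m; "position": TCP position; "tcp_rot": TCP orientation; "ft_force": force on the tool from outside, world axes, zero at the start; "torque": the same for the moment, N m; "grip_width": finger opening in m; "finger_force": force on a finger pad.
Only numpy, scipy, OpenCV 4.12 (cv2) and the standard library are available. Lean on these libraries where they do the work, as an engineer would, in place of code of your own. Each camera call takes 0.05 s, during which the arm holds its last target. There are 200 camera calls.

## Working session

There is one attempt and no reset: what is moved stays moved. The work goes in short steps, Python scripts to look and compute and a tool call to move; the robot and the scene stay as the last step left them, time stands still between calls to the robot, and variables do not carry over. Pictures are saved under pics/ and viewed, at most 10 in all, crops included, and the job is handed in when it is done.

Besides the shell and the picture viewer there is one more tool, called after "Emit:" by a JSON object that holds its "op" and its "data", one argument or row to a line. jog_arm: Moves the arm, as the interface text tells. Its arguments: {"type":"object","properties":{"moves":{"type":"array","items":{"type":"object","properties":{"tx":{"type":"number"},"ty":{"type":"number"},"tz":{"type":"number"},"roll":{"type":"number"},"grip":{"type":"number"}}}},"force":{"type":"number"}},"required":["moves"]}

```bash
mkdir -p pics; cat > h.py <<'E'
import numpy as np, cv2
from station import r, camera, order
def cloud(c, view=None):
    z=c["range_z"]; v,u=np.mgrid[:z.shape[0],:z.shape[1]]
    p=np.stack([(u-c["cx"])/c["fx"]*z, -(v-c["cy"])/c["fy"]*z, -z],-1)
    M=np.linalg.inv(c["view"])
    w=p@M[:3,:3].T+M[:3,3]; w[z==0]=np.nan
    return w
E
python3 - <<'E'
from h import *
print(r.state())
cs={n:camera(n) for n in("scene","side")}
for n,c in cs.items():
    cv2.imwrite(f"pics/{n}.png",cv2.resize(c["image"][:,:,::-1],(768,576),interpolation=cv2.INTER_CUBIC)); np.savez(n+".npz",**c)
    print(n,{k:v for k,v in c.items() if k not in("image","range_z")})
E
```

```text
{'time': 0.0, 'joint_pos': array([-1.41608734e+00,  2.45827268e-01,  1.55901416e+00, -1.56653858e-05,
        1.33868141e+00, -1.74129137e-01]), 'joint_velocities': array([ 0.00039325, -0.00034033,  0.00040307, -0.0005285 , -0.00032106,
       -0.00217963]), 'joint_efforts': array([-2.46177282e-03, -4.29512751e+01, -3.26131797e+01, -2.73337355e-04,
        5.29507219e-03,  1.85949091e-06]), 'position': array([ 0.20981063, -0.61462155,  0.2301718 ]), 'tcp_rot': array([-3.13968902e+00, -3.19397770e-04,  3.28841439e-01]), 'ft_force': array([-0.24841893,  0.74808743,  0.63083174]), 'torque': array([-0.02163312,  0.01301818,  0.00808594]), 'finger_force': 0.0, 'grip_width': 0.08512559181668786}
scene {'fx': 375.06222846246123, 'fy': 375.06222846246123, 'cx': 250.16348179067947, 'cy': 187.9788455810453, 'view': array([[ 3.07794053e-01,  9.51452572e-01, -9.08413139e-04,
        -2.31529917e-01],
       [-5.08499317e-01,  1.65305892e-01,  8.45045801e-01,
         2.00032680e-01],
       [ 8.04171167e-01, -2.59638145e-01,  5.34693154e-01,
        -1.46622470e+00],
       [ 0.00000000e+00,  0.00000000e+00,  0.00000000e+00,
         1.00000000e+00]])}
side {'fx': 355.54077562461435, 'fy': 355.54077562461435, 'cx': 255.1585283187105, 'cy': 189.78357704620538, 'view': array([[ 0.98820506, -0.15269661,  0.01159787, -0.53686158],
       [ 0.0667257 ,  0.4975191 ,  0.8648829 , -0.13404076],
       [-0.13783485, -0.85390778,  0.50183968, -0.69066262],
       [ 0.        ,  0.        ,  0.        ,  1.        ]])}
```

View pics/scene.png

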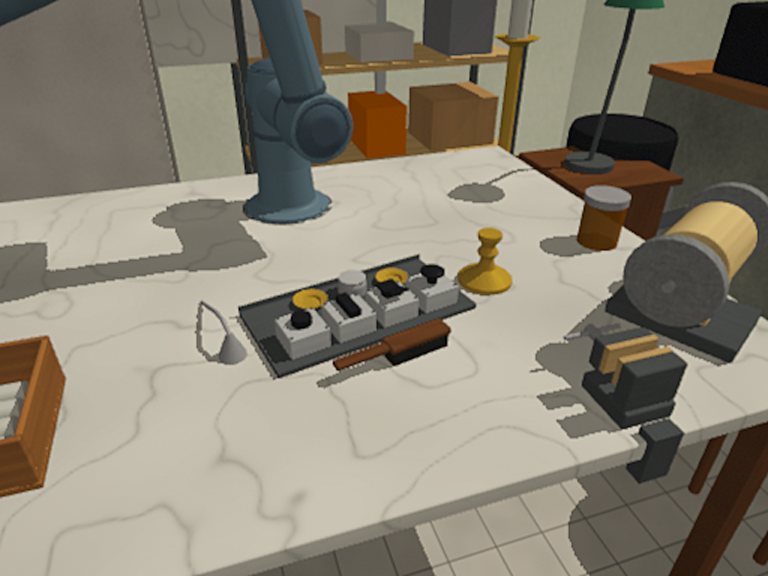

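View pics/side.png

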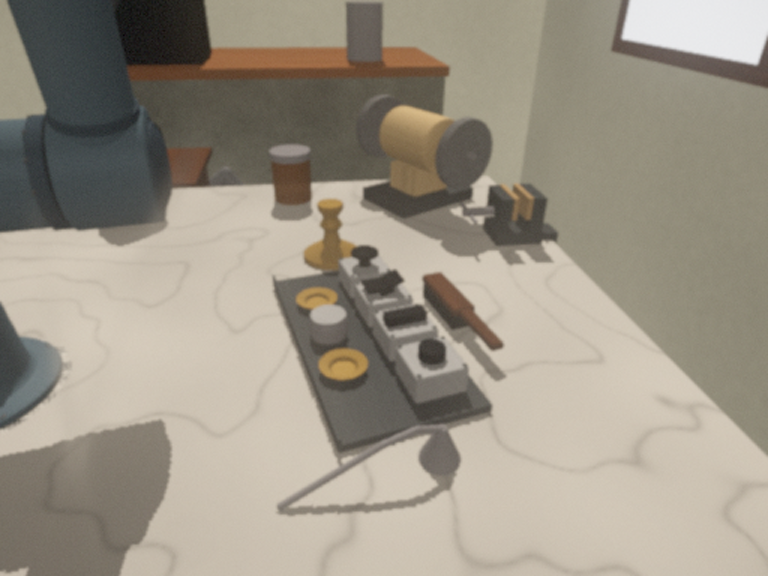

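The order from -y to +y is round, bar, rocker, stop. In the side view (768-px picture) they sit at about (432,350), (405,316), (382,284) and (365,254).

```bash
python3 - <<'E'
from h import *
px={"scene":[(201,213),(231,202),(260,193),(288,181)],"side":[(288,233),(270,211),(255,189),(243,169)]}
for n in px:
    c=dict(np.load(n+".npz")); w=cloud(c); im=c["image"].astype(int)
    # unit tops
    g=(im.min(-1)>90)&(abs(w[...,2]-0.052)<.006)&(w[...,0]>.3)&(w[...,0]<.95)
    for nm,(u,v) in zip(["round","bar","rocker","stop"],px[n]):
        p=w[v,u]; 
        s=(im.max(-1)<70)&(np.linalg.norm(w[...,:2]-p[:2],axis=-1)<.045)&(w[...,2]>.055)
        lab=cv2.connectedComponents(s.astype(np.uint8))[1]
        q=w[s]; print(n,nm,p.round(3),s.sum(),np.median(q,0).round(4),"zmax",np.percentile(q[:,2],[50,90,97]).round(4))
        top=q[q[:,2]>np.percentile(q[:,2],90)-.005][:,:2].astype(np.float32); print("  toprect",cv2.minAreaRect(top))
    # deck: low dark
    lo=(np.linalg.norm(w[...,:2]-w[px[n][1][1],px[n][1][0]][:2],axis=-1)<.3)&(abs(w[...,2]-.012)<.004)&(im.max(-1)<85)
    lo=cv2.morphologyEx(lo.astype(np.uint8),cv2.MORPH_OPEN,np.ones((3,3)))
    k,l,st,_=cv2.connectedComponentsWithStats(lo); i=1+st[1:,4].argmax()
    print("deck",st[i,4],cv2.minAreaRect(w[l==i][:,:2].astype(np.float32)))
E
```

```text
scene round [ 0.606 -0.079  0.071] 145 [ 0.5998 -0.0795  0.0691] zmax [0.0691 0.0708 0.0715]
  toprect ((0.5917019248008728, -0.07976417988538742), (0.036871183663606644, 0.030872397124767303), 24.801246643066406)
scene bar [0.577 0.005 0.067] 158 [0.5805 0.0054 0.0676] zmax [0.0676 0.0694 0.0698]
  toprect ((0.573826014995575, 0.007338720373809338), (0.0596386082470417, 0.02152724750339985), 9.474997520446777)
scene rocker [0.569 0.087 0.073] 159 [0.5587 0.0896 0.0678] zmax [0.0678 0.0761 0.0775]
  toprect ((0.5738272070884705, 0.09791410714387894), (0.019047390669584274, 0.03378885239362717), 11.021903991699219)
scene stop [0.552 0.173 0.084] 131 [0.5458 0.175  0.0811] zmax [0.0811 0.0843 0.0848]
  toprect ((0.5431157946586609, 0.17551080882549286), (0.04204476997256279, 0.02895405888557434), 62.78811264038086)
deck 1612 ((0.521559476852417, 0.04017791152000427), (0.20048758387565613, 0.3951992988586426), 11.770191192626953)
side round [ 0.591 -0.088  0.067] 149 [ 0.5892 -0.0925  0.0657] zmax [0.0657 0.0676 0.0681]
  toprect ((0.58982253074646, -0.08485166728496552), (0.025890212506055832, 0.029688898473978043), 26.93791961669922)
side bar [ 0.573 -0.005  0.063] 146 [ 0.5701 -0.0048  0.0619] zmax [0.0619 0.0662 0.0669]
  toprect ((0.5725472569465637, -7.251277565956116e-06), (0.05343589186668396, 0.014029132202267647), 12.477641105651855)
side rocker [0.555 0.086 0.065] 66 [0.5582 0.0767 0.0644] zmax [0.0644 0.0678 0.0713]
  toprect ((0.5536623597145081, 0.08628874272108078), (0.04988063499331474, 0.027891840785741806), 13.641148567199707)
side stop [0.538 0.162 0.078] 9 [0.536  0.1672 0.0623] zmax [0.0623 0.0752 0.076 ]
  toprect ((0.5366211533546448, 0.15478742122650146), (0.005464143585413694, 0.00019486281962599605), 20.890275955200195)
deck 631 ((0.5799121260643005, -0.06181684881448746), (0.07350744307041168, 0.1750398874282837), 13.1350679397583)
```

Emit:
{"op": "jog_arm", "data": {
  "moves": [
    {"tx": 0.033,"ty": -0.024,"grip": 0},
    {"tx": 0.033,"ty": -0.024},
    {"tx": 0.033,"ty": -0.024},
    {"tx": 0.033,"ty": -0.024},
    {"tx": 0.033,"ty": -0.024},
    {"tx": 0.033,"ty": -0.024},
    {"tx": 0.033,"ty": -0.024},
    {"tx": 0.033,"ty": -0.024}
  ]
}}

```text
validation failed for argument at $.mo...
```

Emit:
{"op": "jog_arm", "data": {
  "moves": [
    {"tx": 0.033,"ty": -0.024},
    {"tx": 0.033,"ty": -0.024},
    {"tx": 0.033,"ty": -0.024},
    {"tx": 0.033,"ty": -0.024},
    {"tx": 0.033,"ty": -0.024},
    {"tx": 0.033,"ty": -0.024},
    {"tx": 0,"roll": 7},
    {"tx": 0}
  ]
}}

```text
validation failed for argument at $.mo...
```

```bash
python3 - <<'E'
from h import *
from scipy.spatial.transform import Rotation as R
s=r.state(); c=camera("wrist"); print(s["position"],s["tcp_rot"],c["mount"].round(3))
T=np.eye(4);T[:3,:3]=R.from_euler("xyz",s["tcp_rot"]).as_matrix();T[:3,3]=s["position"]
c["view"]=np.linalg.inv(T@c["mount"]); np.savez("wrist.npz",**c)
cv2.imwrite("pics/wrist.png",c["image"][:,:,::-1])
E
```

```text
[ 0.20981669 -0.61466043  0.23026124] [-3.13981221e+00 -3.44012569e-04  3.28780573e-01] [[ 0.001  0.957  0.291  0.075]
 [ 1.    -0.001  0.001  0.001]
 [ 0.001  0.291 -0.957 -0.143]
 [ 0.     0.     0.     1.   ]]
```

View pics/wrist.png

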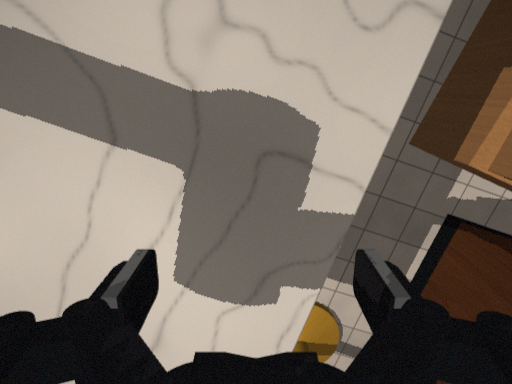

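The arm didn't move: the calls failed validation, and the wrist picture shows only table, with open fingers at (130,285) and (385,285). I'll resend with every field filled in.

Emit:
{"op": "jog_arm", "data": {
  "moves": [
    {"tx": 0.033,"ty": -0.024,"tz": 0,"roll": 0,"grip": 0},
    {"tx": 0.033,"ty": -0.024,"tz": 0,"roll": 0,"grip": 0},
    {"tx": 0.033,"ty": -0.024,"tz": 0,"roll": 0,"grip": 0},
    {"tx": 0.033,"ty": -0.024,"tz": 0,"roll": 0,"grip": 0},
    {"tx": 0.033,"ty": -0.024,"tz": 0,"roll": 0,"grip": 0},
    {"tx": 0.033,"ty": -0.024,"tz": 0,"roll": 0,"grip": 0},
    {"tx": 0.033,"ty": -0.024,"tz": 0,"roll": 0,"grip": 0},
    {"tx": 0.033,"ty": -0.024,"tz": 0,"roll": 0,"grip": 0}
  ]
}}

```text
time: 0.82
position: [0.3984, -0.3463, 0.2311]
tcp_rot: [-3.141, -0.0, 0.328]
ft_force: [0.9, 0.4, 0.2]
grip_width: -0.0001
finger_force: 0.0
```

Emit:
{"op": "jog_arm", "data": {
  "moves": [
    {"tx": 0.033,"ty": -0.024,"tz": 0,"roll": 0,"grip": 0},
    {"tx": 0.033,"ty": -0.024,"tz": 0,"roll": 0,"grip": 0},
    {"tx": 0.033,"ty": -0.024,"tz": 0,"roll": 0,"grip": 0},
    {"tx": 0.033,"ty": -0.024,"tz": 0,"roll": 0,"grip": 0},
    {"tx": 0.033,"ty": -0.024,"tz": 0,"roll": 0,"grip": 0},
    {"tx": 0,"ty": 0,"tz": 0,"roll": 7,"grip": 0},
    {"tx": 0,"ty": 0,"tz": 0,"roll": 0,"grip": 0},
    {"tx": 0,"ty": 0,"tz": 0,"roll": 0,"grip": 0}
  ]
}}

```text
time: 1.48
position: [0.515, -0.1811, 0.231]
tcp_rot: [-3.141, 0.001, 0.21]
ft_force: [-0.8, -1.0, -0.3]
grip_width: -0.0004
finger_force: 0.0
```

```bash
python3 - <<'E'
from h import *
from scipy.spatial.transform import Rotation as R
s=r.state(); c=camera("wrist"); print(s["time"],s["position"],s["tcp_rot"])
T=np.eye(4);T[:3,:3]=R.from_euler("xyz",s["tcp_rot"]).as_matrix();T[:3,3]=s["position"]
c["view"]=np.linalg.inv(T@c["mount"]); np.savez("wrist.npz",**c)
w=cloud(c);im=c["image"].astype(int)
for nm,p in zip(["round","bar","rocker","stop"],[(.591,-.082),(.5735,.003),(.556,.09),(.54,.172)]):
    m=(np.linalg.norm(w[...,:2]-p,axis=-1)<.042)&(w[...,2]>.057)&(w[...,2]<.1)&(im.max(-1)<80)
    if m.sum()<30: print(nm,"few");continue
    q=w[m];k=q[:,2]>np.median(q[:,2])-.003;v,u=np.nonzero(m)
    print(nm,m.sum(),np.median(q,0).round(4),q[:,2].max(),cv2.minAreaRect((q if nm=="rocker" else q[k])[:,:2].astype(np.float32)),u.mean(),v.mean())
cv2.imwrite("pics/wrist2.png",c["image"][:,:,::-1])
E
```

```text
1.4833 [ 0.51502711 -0.18114738  0.23097213] [-3.14140598e+00  6.49073687e-04  2.09997856e-01]
round 1462 [ 0.5921 -0.0822  0.0679] 0.07090673003505316 ((0.5916398763656616, -0.08129171282052994), (0.03438365459442139, 0.03419183939695358), 0.8083606958389282) 160.61354309165526 62.95759233926129
bar 2202 [0.5755 0.0028 0.0668] 0.06967821294701826 ((0.57393878698349, 0.0048592351377010345), (0.05895482376217842, 0.023023555055260658), 11.897931098937988) 59.94686648501362 61.27293369663942
rocker few
stop few
```

View pics/wrist2.png

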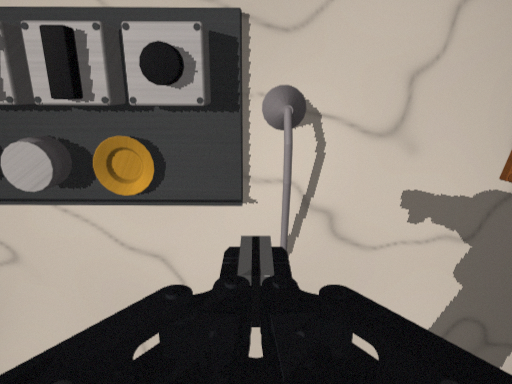

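The wrist view shows the round button at (161,63) and the bar at (60,61). Both agree with the earlier estimates, and their heights of about 68 mm are right. Next I'll move over the round button.

Emit:
{"op": "jog_arm", "data": {
  "moves": [
    {"tx": 0.024,"ty": -0.0204,"tz": 0,"roll": 0,"grip": 0},
    {"tx": 0.024,"ty": -0.0204,"tz": 0,"roll": 0,"grip": 0},
    {"tx": 0.024,"ty": -0.0204,"tz": 0,"roll": 0,"grip": 0},
    {"tx": 0.024,"ty": -0.0204,"tz": 0.02,"roll": 0,"grip": 0},
    {"tx": 0,"ty": 0,"tz": 0.035,"roll": 0,"grip": 0},
    {"tx": 0,"ty": 0,"tz": 0.035,"roll": 0,"grip": 0},
    {"tx": 0,"ty": 0,"tz": 0.035,"roll": 0,"grip": 0},
    {"tx": 0,"ty": 0,"tz": 0.02,"roll": 0,"grip": 0}
  ]
}}

```text
time: 2.2
position: [0.5896, -0.0825, 0.0819]
tcp_rot: [-3.139, 0.005, 0.207]
ft_force: [-0.4, -0.4, -0.3]
grip_width: 0.0003
finger_force: 0.0
```

Emit:
{"op": "jog_arm", "data": {
  "moves": [
    {"tx": 0,"ty": 0,"tz": 0.01,"roll": 0,"grip": 0},
    {"tx": 0,"ty": 0,"tz": 0.005,"roll": 0,"grip": 0},
    {"tx": 0,"ty": 0,"tz": 0.004,"roll": 0,"grip": 0},
    {"tx": 0,"ty": 0,"tz": 0.004,"roll": 0,"grip": 0},
    {"tx": 0,"ty": 0,"tz": 0.0,"roll": 0,"grip": 0},
    {"tx": 0,"ty": 0,"tz": 0,"roll": 0,"grip": 0}
  ]
}}

```text
time: 2.7
position: [0.5934, -0.0823, 0.0646]
tcp_rot: [3.14, -0.002, 0.206]
ft_force: [0.8, 0.5, -0.4]
grip_width: 0.0001
finger_force: 0.0
```

Emit:
{"op": "jog_arm", "data": {
  "moves": [
    {"tx": 0,"ty": 0,"tz": 0.003,"roll": 0,"grip": 0},
    {"tx": 0,"ty": 0,"tz": 0.002,"roll": 0,"grip": 0},
    {"tx": 0,"ty": 0,"tz": 0,"roll": 0,"grip": 0},
    {"tx": 0,"ty": 0,"tz": 0,"roll": 0,"grip": 0}
  ]
}}

```text
time: 3.03
position: [0.5934, -0.0822, 0.059]
tcp_rot: [3.14, -0.002, 0.207]
ft_force: [0.7, -2.0, 4.3]
grip_width: -0.0002
finger_force: 1.5
```

Emit:
{"op": "jog_arm", "data": {
  "moves": [
    {"tx": 0,"ty": 0,"tz": 0.002,"roll": 0,"grip": 0},
    {"tx": 0,"ty": 0,"tz": 0,"roll": 0,"grip": 0},
    {"tx": 0,"ty": 0,"tz": 0,"roll": 0,"grip": 0}
  ]
}}

```text
time: 3.28
position: [0.5935, -0.0822, 0.0575]
tcp_rot: [3.14, -0.002, 0.207]
ft_force: [1.1, -1.1, 6.4]
grip_width: -0.0003
finger_force: 3.5
```

Emit:
{"op": "jog_arm", "data": {
  "moves": [
    {"tx": 0,"ty": 0,"tz": 0.001,"roll": 0,"grip": 0},
    {"tx": 0,"ty": 0,"tz": 0,"roll": 0,"grip": 0},
    {"tx": 0,"ty": 0,"tz": 0,"roll": 0,"grip": 0}
  ]
}}

```text
time: 3.53
position: [0.5935, -0.0822, 0.0573]
tcp_rot: [3.14, -0.002, 0.207]
ft_force: [-2.7, -0.3, 11.9]
grip_width: -0.0001
finger_force: 6.2
```

Emit:
{"op": "jog_arm", "data": {
  "moves": [
    {"tx": 0,"ty": 0,"tz": 0.0015,"roll": 0,"grip": 0},
    {"tx": 0,"ty": 0,"tz": 0,"roll": 0,"grip": 0},
    {"tx": 0,"ty": 0,"tz": 0,"roll": 0,"grip": 0}
  ]
}}

```text
time: 3.78
position: [0.5936, -0.0822, 0.0568]
tcp_rot: [3.14, -0.001, 0.207]
ft_force: [-6.2, 0.2, 19.8]
grip_width: 0.0
finger_force: 9.4
```

Hard stop: 20 N with no further travel, so the round button is home. I'll lift and look at the rocker from above the bar.

Emit:
{"op": "jog_arm", "data": {
  "moves": [
    {"tx": 0,"ty": 0,"tz": -0.04,"roll": 0,"grip": 0},
    {"tx": 0,"ty": 0,"tz": -0.04,"roll": 0,"grip": 0},
    {"tx": -0.015,"ty": -0.02,"tz": -0.03,"roll": 0,"grip": 0},
    {"tx": -0.015,"ty": -0.03,"tz": -0.02,"roll": 0,"grip": 0},
    {"tx": -0.01,"ty": -0.03,"tz": 0,"roll": 0,"grip": 0},
    {"tx": 0,"ty": -0.02,"tz": 0,"roll": 0,"grip": 0},
    {"tx": 0,"ty": 0,"tz": 0,"roll": 0,"grip": 0},
    {"tx": 0,"ty": 0,"tz": 0,"roll": 0,"grip": 0}
  ]
}}

```text
time: 4.45
position: [0.5319, 0.0088, 0.1831]
tcp_rot: [-3.141, 0.001, 0.209]
ft_force: [-0.1, -0.4, 0.2]
grip_width: -0.0
finger_force: 0.0
```

```bash
cat > look.py <<'E'
from h import *
import sys
from scipy.spatial.transform import Rotation as R
s=r.state(); c=camera("wrist"); print(s["time"],s["position"],s["tcp_rot"])
T=np.eye(4);T[:3,:3]=R.from_euler("xyz",s["tcp_rot"]).as_matrix();T[:3,3]=s["position"]
c["view"]=np.linalg.inv(T@c["mount"])
w=cloud(c);im=c["image"].astype(int)
for nm,p in zip(["round","bar","rocker","stop"],[(.5916,-.0813),(.574,.0045),(.5565,.0905),(.54,.174)]):
    m=(np.linalg.norm(w[...,:2]-p,axis=-1)<.042)&(w[...,2]>.056)&(w[...,2]<.1)&(im.max(-1)<80)
    if m.sum()<30: print(nm,"few");continue
    q=w[m];k=q[:,2]>np.median(q[:,2])-.003;v,u=np.nonzero(m)
    print(nm,m.sum(),np.median(q,0).round(4),np.percentile(q[:,2],[2,98]).round(4),cv2.minAreaRect((q if nm=="rocker" else q[k])[:,:2].astype(np.float32)),u.mean(),v.mean())
cv2.imwrite(sys.argv[1],c["image"][:,:,::-1])
E
python3 look.py pics/w3.png
```

```text
4.45 [0.53186742 0.0087729  0.18305069] [-3.14105690e+00  1.37326730e-03  2.08561049e-01]
round 1527 [ 0.5927 -0.08    0.0579] [0.0564 0.0593] ((0.5920819044113159, -0.08013051748275757), (0.03475716710090637, 0.0341082401573658), 87.85182189941406) 379.95088408644403 133.3614931237721
bar 2149 [0.5757 0.0056 0.0667] [0.0652 0.0682] ((0.5739187598228455, 0.005040929652750492), (0.05881664529442787, 0.02148238942027092), 12.09857177734375) 270.5677059097255 133.45463006049326
rocker 3520 [0.5573 0.0906 0.0665] [0.0639 0.0762] ((0.5554493069648743, 0.09094864875078201), (0.05671761557459831, 0.03583075478672981), 12.033599853515625) 156.76420454545453 133.79545454545453
stop 3114 [0.5402 0.174  0.0811] [0.0739 0.0833] ((0.5382063984870911, 0.17670881748199463), (0.04356204345822334, 0.04357418045401573), 46.668540954589844) 35.193320488118175 135.17565831727683
```

View pics/w3.png

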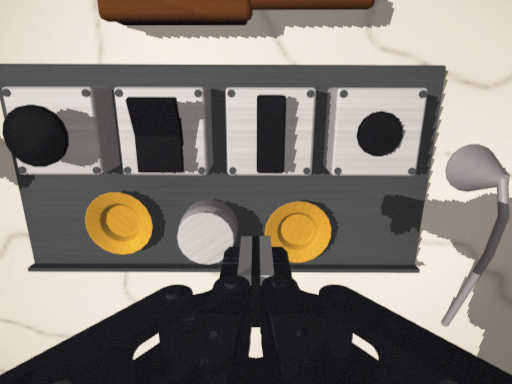

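Round cap top is now 58 mm, so it is home. The rocker is at (157,134) with its far wing up, and the bar at (271,133).

Emit:
{"op": "jog_arm", "data": {
  "moves": [
    {"tx": 0.02,"ty": -0.025,"tz": 0,"roll": 0,"grip": 0},
    {"tx": 0.02,"ty": -0.025,"tz": 0,"roll": 0,"grip": 0},
    {"tx": 0.02,"ty": -0.025,"tz": 0.01,"roll": 0,"grip": 0},
    {"tx": 0,"ty": 0,"tz": 0.03,"roll": 0,"grip": 0},
    {"tx": 0,"ty": 0,"tz": 0.03,"roll": 0,"grip": 0},
    {"tx": 0,"ty": 0,"tz": 0.025,"roll": 0,"grip": 0},
    {"tx": 0,"ty": 0,"tz": 0,"roll": 0,"grip": 0},
    {"tx": 0,"ty": 0,"tz": 0,"roll": 0,"grip": 0}
  ]
}}

```text
time: 5.17
position: [0.5751, 0.0928, 0.087]
tcp_rot: [-3.141, 0.004, 0.206]
ft_force: [1.0, 0.1, 0.4]
grip_width: -0.0001
finger_force: 0.0
```

Emit:
{"op": "jog_arm", "data": {
  "moves": [
    {"tx": 0,"ty": 0,"tz": 0.006,"roll": 0,"grip": 0},
    {"tx": 0,"ty": 0,"tz": 0.004,"roll": 0,"grip": 0},
    {"tx": 0,"ty": 0,"tz": 0.004,"roll": 0,"grip": 0},
    {"tx": 0,"ty": 0,"tz": 0.004,"roll": 0,"grip": 0},
    {"tx": 0,"ty": 0,"tz": 0.002,"roll": 0,"grip": 0},
    {"tx": 0,"ty": 0,"tz": 0,"roll": 0,"grip": 0},
    {"tx": 0,"ty": 0,"tz": 0,"roll": 0,"grip": 0}
  ]
}}

```text
time: 5.75
position: [0.5768, 0.0935, 0.0695]
tcp_rot: [3.141, -0.002, 0.207]
ft_force: [1.9, -0.1, 2.4]
grip_width: -0.0001
finger_force: 1.3
```

Emit:
{"op": "jog_arm", "data": {
  "moves": [
    {"tx": 0,"ty": 0,"tz": 0.003,"roll": 0,"grip": 0},
    {"tx": 0,"ty": 0,"tz": 0.002,"roll": 0,"grip": 0},
    {"tx": 0,"ty": 0,"tz": 0,"roll": 0,"grip": 0},
    {"tx": 0,"ty": 0,"tz": 0,"roll": 0,"grip": 0}
  ]
}}

```text
time: 6.08
position: [0.5766, 0.0936, 0.0649]
tcp_rot: [3.141, -0.001, 0.207]
ft_force: [-0.1, 0.0, 8.6]
grip_width: -0.0001
finger_force: 4.5
```

Emit:
{"op": "jog_arm", "data": {
  "moves": [
    {"tx": 0,"ty": 0,"tz": 0.002,"roll": 0,"grip": 0},
    {"tx": 0,"ty": 0,"tz": 0,"roll": 0,"grip": 0},
    {"tx": 0,"ty": 0,"tz": 0,"roll": 0,"grip": 0}
  ]
}}

```text
time: 6.33
position: [0.5767, 0.0936, 0.0647]
tcp_rot: [3.141, 0.0, 0.207]
ft_force: [-5.9, -0.9, 21.1]
grip_width: 0.0001
finger_force: 10.3
```

Rocker at its stop: 21 N at 64.7 mm. I'll back off and check.

Emit:
{"op": "jog_arm", "data": {
  "moves": [
    {"tx": 0,"ty": 0,"tz": -0.04,"roll": 0,"grip": 0},
    {"tx": 0,"ty": 0,"tz": -0.04,"roll": 0,"grip": 0},
    {"tx": -0.02,"ty": 0.02,"tz": -0.03,"roll": 0,"grip": 0},
    {"tx": -0.02,"ty": 0.03,"tz": -0.01,"roll": 0,"grip": 0},
    {"tx": -0.02,"ty": 0.03,"tz": 0,"roll": 0,"grip": 0},
    {"tx": 0,"ty": 0.006,"tz": 0,"roll": 0,"grip": 0},
    {"tx": 0,"ty": 0,"tz": 0,"roll": 0,"grip": 0},
    {"tx": 0,"ty": 0,"tz": 0,"roll": 0,"grip": 0}
  ]
}}

```text
time: 7.0
position: [0.5341, -0.0027, 0.1807]
tcp_rot: [-3.14, 0.002, 0.206]
ft_force: [-0.3, 0.1, 1.2]
grip_width: -0.0001
finger_force: 0.0
```

```bash
python3 look.py pics/w4.png
```

```text
7.0 [ 0.53413698 -0.00268461  0.1806995 ] [-3.14014746e+00  2.28597064e-03  2.05800314e-01]
round 1542 [ 0.5927 -0.08    0.0579] [0.0565 0.0594] ((0.5920818448066711, -0.08014529943466187), (0.03465666249394417, 0.03454456478357315), 23.887367248535156) 366.337224383917 133.11284046692606
bar 2202 [0.5759 0.0057 0.0668] [0.0652 0.0683] ((0.5743252038955688, 0.005642552860081196), (0.05885190889239311, 0.021393276751041412), 12.519579887390137) 255.29246139872842 133.2506811989101
rocker 3781 [0.5575 0.091  0.0662] [0.0637 0.0765] ((0.557319164276123, 0.09158309549093246), (0.05675181746482849, 0.0363142266869545), 11.622746467590332) 140.48108965882042 133.38984395662524
stop 2613 [0.5403 0.1706 0.081 ] [0.0737 0.0833] ((0.5381372570991516, 0.17167611420154572), (0.0329156219959259, 0.043612897396087646), 89.41830444335938) 22.616150019135095 136.79716800612323
```

View pics/w4.png

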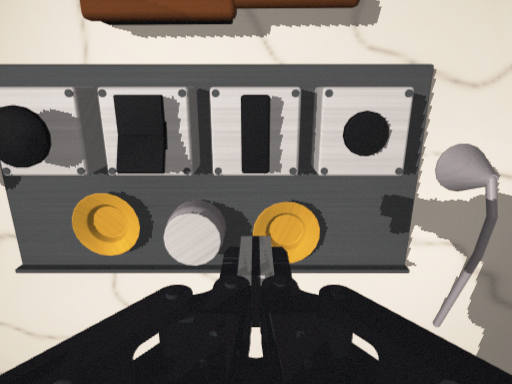

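The rocker at (140,133) is now tipped: far wing level, near wing up. The bar is straight ahead at (255,133).

Emit:
{"op": "jog_arm", "data": {
  "moves": [
    {"tx": 0.02,"ty": 0,"tz": 0,"roll": 0,"grip": 0},
    {"tx": 0.021,"ty": 0,"tz": 0.01,"roll": 0,"grip": 0},
    {"tx": 0,"ty": 0,"tz": 0.03,"roll": 0,"grip": 0},
    {"tx": 0,"ty": 0,"tz": 0.03,"roll": 0,"grip": 0},
    {"tx": 0,"ty": 0,"tz": 0.03,"roll": 0,"grip": 0},
    {"tx": 0,"ty": 0,"tz": 0.005,"roll": 0,"grip": 0},
    {"tx": 0,"ty": 0,"tz": 0,"roll": 0,"grip": 0},
    {"tx": 0,"ty": 0,"tz": 0,"roll": 0,"grip": 0}
  ]
}}

```text
time: 7.72
position: [0.5757, 0.0061, 0.0775]
tcp_rot: [3.142, -0.0, 0.208]
ft_force: [-0.5, 0.5, 0.6]
grip_width: 0.0002
finger_force: 0.0
```

Emit:
{"op": "jog_arm", "data": {
  "moves": [
    {"tx": 0,"ty": 0,"tz": 0.005,"roll": 0,"grip": 0},
    {"tx": 0,"ty": 0,"tz": 0.004,"roll": 0,"grip": 0},
    {"tx": 0,"ty": 0,"tz": 0.004,"roll": 0,"grip": 0},
    {"tx": 0,"ty": 0,"tz": 0.003,"roll": 0,"grip": 0},
    {"tx": 0,"ty": 0,"tz": 0.002,"roll": 0,"grip": 0},
    {"tx": 0,"ty": 0,"tz": 0,"roll": 0,"grip": 0},
    {"tx": 0,"ty": 0,"tz": 0,"roll": 0,"grip": 0}
  ]
}}

```text
time: 8.3
position: [0.576, 0.0053, 0.0594]
tcp_rot: [3.141, -0.002, 0.206]
ft_force: [2.6, 0.1, 2.6]
grip_width: -0.0
finger_force: 1.6
```

Emit:
{"op": "jog_arm", "data": {
  "moves": [
    {"tx": 0,"ty": 0,"tz": 0.003,"roll": 0,"grip": 0},
    {"tx": 0,"ty": 0,"tz": 0.001,"roll": 0,"grip": 0},
    {"tx": 0,"ty": 0,"tz": 0,"roll": 0,"grip": 0},
    {"tx": 0,"ty": 0,"tz": 0,"roll": 0,"grip": 0}
  ]
}}

```text
time: 8.63
position: [0.5761, 0.0053, 0.057]
tcp_rot: [3.141, -0.001, 0.207]
ft_force: [-3.1, 0.8, 14.5]
grip_width: 0.0002
finger_force: 7.6
```

Emit:
{"op": "jog_arm", "data": {
  "moves": [
    {"tx": 0,"ty": 0,"tz": 0.001,"roll": 0,"grip": 0},
    {"tx": 0,"ty": 0,"tz": 0,"roll": 0,"grip": 0},
    {"tx": 0,"ty": 0,"tz": 0,"roll": 0,"grip": 0}
  ]
}}

```text
time: 8.88
position: [0.5761, 0.0053, 0.0568]
tcp_rot: [3.141, -0.001, 0.207]
ft_force: [-6.0, 1.4, 20.5]
grip_width: -0.0005
finger_force: 10.4
```

The bar is home too. I'll draw clear and check.

Emit:
{"op": "jog_arm", "data": {
  "moves": [
    {"tx": 0,"ty": 0,"tz": -0.04,"roll": 0,"grip": 0},
    {"tx": 0,"ty": 0,"tz": -0.04,"roll": 0,"grip": 0},
    {"tx": -0.015,"ty": 0,"tz": -0.035,"roll": 0,"grip": 0},
    {"tx": -0.02,"ty": 0,"tz": -0.03,"roll": 0,"grip": 0},
    {"tx": -0.015,"ty": 0,"tz": -0.03,"roll": 0,"grip": 0},
    {"tx": 0,"ty": 0,"tz": 0,"roll": 0,"grip": 0},
    {"tx": 0,"ty": 0,"tz": 0,"roll": 0,"grip": 0},
    {"tx": 0,"ty": 0,"tz": 0,"roll": 0,"grip": 0}
  ]
}}

```text
time: 9.55
position: [0.5253, -0.0047, 0.2275]
tcp_rot: [-3.141, 0.002, 0.206]
ft_force: [0.6, 0.3, -0.1]
grip_width: 0.0002
finger_force: 0.0
```

```bash
cat >> look.py <<'E'
m=(np.linalg.norm(w[...,:2]-(.5565,.0905),axis=-1)<.042)&(w[...,2]>.056)&(w[...,2]<.1)&(im.max(-1)<80)
q=w[m]; x=(q[:,:2]-(.5565,.0907))@np.array([.979,.2045])
for a in range(-28,29,7): k=abs(x*1000-a)<2; print(a,np.median(q[k,2]).round(4))
E
python3 look.py pics/w5.png
```

```text
9.55 [ 0.52526117 -0.00465059  0.22748387] [-3.14065743e+00  2.35053412e-03  2.06499362e-01]
round 1146 [ 0.5924 -0.0799  0.0579] [0.0565 0.0594] ((0.5924193859100342, -0.08028379827737808), (0.033339790999889374, 0.03472289443016052), 10.455709457397461) 350.98778359511346 116.81239092495638
bar 1530 [0.5752 0.0056 0.058 ] [0.0564 0.0595] ((0.5738652944564819, 0.005037399008870125), (0.05858588591217995, 0.021462660282850266), 11.314201354980469) 255.31045751633988 116.0640522875817
rocker 2771 [0.5569 0.091  0.0663] [0.0637 0.0764] ((0.5564528703689575, 0.09148916602134705), (0.05672896280884743, 0.03626558184623718), 11.872868537902832) 156.65680259833994 116.94947672320463
stop 2323 [0.5396 0.1742 0.0811] [0.0743 0.0833] ((0.5381394624710083, 0.17698469758033752), (0.043623439967632294, 0.04453897848725319), 28.511756896972656) 51.842445114076625 118.13430908308221
-28 0.0744
-21 0.0746
-14 0.0715
-7 0.0686
0 0.0656
7 0.0653
14 0.0652
21 0.0653
28 0.0653
```

View pics/w5.png

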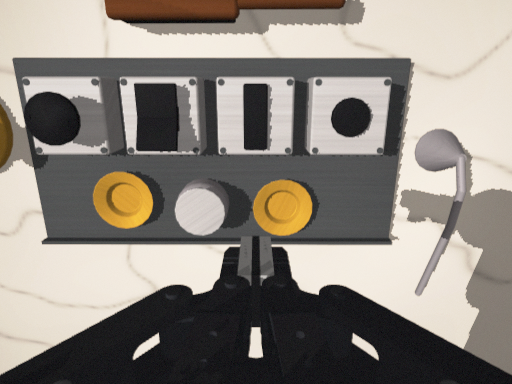

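The round button (351,117) and bar (255,116) are both at 58 mm. The rocker (157,117) has its far wing level at 65 mm. The stop (52,118) still stands at about 81–82 mm, and the loose things are undisturbed.

```bash
python3 -c "
from station import order
print(order.close_job())"
```

```text
the job is handed in; nothing more can be done
None
```

The round button, the rocker's raised end and the bar key were pressed fully home in that order, the stop was left out and the loose things undisturbed, and the job was handed in with the arm clear at about 9.6 s.

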